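# Slide a tealight along the rail into the corner pocket of a trimming board

### The job

Get the tealight that stands on the plywood trimming board into place for wick trimming: with a fingertip push it gently against the long metal rail before it passes the scribed line, then, keeping it against the rail, slide it along into the corner pocket until it sits snug against both the rail and the end stop. Only push it, without pinching, lifting, tipping or flicking it, and leave it standing there untouched. Do not disturb the smoky glass on the board or the other things on the table.

Things in the scene. Friction and masses are not known exactly. Their poses are not given: they have to be found in the camera images.
- tealight: the tealight on the board: a round white candle in a thin aluminium cup, 11 to 23 g, its straight wall 36.4 mm across (radius 18.2 mm) and 14 mm tall, with a thin wick (not solid) up to 24 mm. Origin at the centre of its underside, z up. It is loose on the board and starts clear of the rail, on the other side of the scribed line from the pocket.
- board: fixed plywood board, 180 mm (its x) by 300 mm (its y), top 15 mm above the table, at some yaw. Origin at the centre of its underside, z up. An aluminium rail 18 mm high stands on its top along the whole +x edge, inner face at x = +70 mm. The corner pocket is at the -y end of the rail (see seat). A thin black line is scribed across the board at y = 0, square to the rail.
- seat (a point): point on the board's top where the tealight's origin is when it touches rail and end stop: x +51.8, y -111.8, z +15 mm in the board's frame, axes as the board's. The stop, 18 mm high, has its face at y = -130 mm. A lip as high and 12 mm thick, inner face at x = +26 mm, runs from the stop to y = -110 mm, so the pocket is 44 mm wide and open towards +y.
- amber_glass: empty low smoky glass, 60 mm across and 34 mm tall, standing loose on the board beyond the lip, near the -x edge; to be left alone. Origin at the centre of its underside.
- spool: wooden spool of wick, 60 mm across, 68 mm tall, loose on the table to the right of the board; leave alone. Origin at the centre of its underside.
- mould: round silicone mould, 68 mm across, 51 mm tall, loose on the table behind the board; leave alone. Origin at the centre of its underside.
- spare_tealight: another tealight of the same size, loose on the bare table behind the board on the left; leave alone. Origin at the centre of its underside.
- pen: marker pen, 135 mm long, 16 mm thick, lying loose on the table at the right; leave alone. Origin under its middle, long axis y.
Not all that is in view belongs to the job. Leave any black look-alike of the tealight alone.

How it is judged (in metres and radians):
On the way, in this order (a step that is already met when the one before it is completed fails the run):
1. the tealight stands against the rail (gap under 4 mm), not yet wholly past the scribed line (x of tealight in the frame of seat above -0.004 m and y of tealight in the frame of seat above 0.0936 m), for 0.1 s.
2. the tealight sits in the corner pocket, within 4 mm of the rail and of the end stop (x of tealight in the frame of seat between -0.004 and 0.004 m and y of tealight in the frame of seat between -0.004 and 0.004 m and z of tealight in the frame of seat between -0.003 and 0.003 m and angle between tealight's own z axis and vertical below 0.08 rad), for 0.2 s.
At the end, for the whole second after the job is handed in: The tealight stands upright (within 0.08 rad) and at rest on the board in the corner pocket, within 4 mm of touching the rail and within 4 mm of touching the end stop; the smoky glass, spool, mould, spare tealight and pen are within 15 mm of where they stood (all of step 2 and linear speed of tealight below 0.01 m/s and distance of each of amber_glass, spool, mould, spare_tealight, pen from where it was at the start of the episode below 0.015 m).
It fails at once if the tealight is wholly past the scribed line while more than 10 mm off the rail (y of tealight in the frame of seat below 0.0936 m and x of tealight in the frame of seat below -0.01 m).
It fails at once if the tealight is lifted more than 8 mm off the board or tipped by more than 0.35 rad (z of tealight in the frame of seat above 0.008 m or angle between tealight's own z axis and vertical above 0.35 rad).
It fails at once if the tealight is flicked (faster than 0.6 m/s) (linear speed of tealight above 0.6 m/s).
It fails at once if the tealight is pushed with more than 40 N (contact force between the fingers and tealight above 40 N).
It fails at once if the smoky glass, spool, mould, spare tealight or pen is moved more than 15 mm (distance of any of amber_glass, spool, mould, spare_tealight, pen from where it was at the start of the episode above 0.015 m).
It also fails if it takes over 54 s, if anything falls off the work surface, if the arm or the gripper's body presses on something with over 40 N, if the wrist force passes 120 N, or if a joint passes its speed limit or range.

### The arm

A 6-joint arm with a two-finger parallel gripper is mounted at the origin on a cart in front of the work surface, level with it; the furniture and walls round the work are solid. World frame = base frame: x ahead of the robot, y to its left, z up, the work surface at z = 0. Lengths are in mm, angles in degrees, forces in N, time in s.
With the tool pointing down it reaches from about 350 to 850 mm from the base axis. Payload 8.1 kg.
Tool frame: the origin (TCP) lies midway between the tips of the shut fingers; the grasp point (between the pads) lies 19 mm behind it (r.grip_depth is the distance from the TCP to the grasp point, in mm); z points along the fingers, y is the direction in which the jaws open and shut (so a half turn about z gives the same grasp; the last joint's range is limited). The gripper opens to 85 mm and grips with 20 to 120 N. Pads are 22 mm wide; open, the fingers measure 114 mm over their backs; the gripper's body (76 mm by 85 mm) begins 54 mm behind the grasp point. The pads swing forward as they close: fully open they stand 13 mm farther back than shut.
Start: joints at [-78.346, 7.471, 85.268, -0, 87.261, -4.893], TCP at [170.901, -575.15, 231.292] pointing down, gripper open.
Joint ranges: [-169.43, 169.43], [-51.17, 129.36], [1.28, 143.12], [-76.62, 256.62], [0, 156.53], [-152.29, 152.29]. Speed limits (degrees/s): [136.94, 136.94, 159.86, 180, 180, 180].

### API

Orientations are given as [roll, pitch, yaw] about the fixed x, y, z axes, in that order (R = Rz(yaw) Ry(pitch) Rx(roll)).
In Python, from bench import r, imaging gives the robot as it stands.
- The arm moves only by the shell command python3 -m creep 'ROWS' [FORCE]. ROWS is text: rows parted by semicolons, each of 7 numbers parted by spaces: the shift along the tool's x, y, z in cm, then the turn, a rotation vector about the tool's x, y, z in degrees, then the finger opening in cm, from 0 to 8.54. In form: dx dy dz ax ay az gripper; .... A call has 1 to 20 rows; each row is the pose to reach, as a shift and turn from the pose measured when the call began, along the tool's axes at that moment; what a row does not reach only later rows make up. A row lasts 1/10 s, in which the tool goes at most 50 mm and 8.59 degrees, less where a joint would pass 70% of its speed; a pose out of reach is approached as far as the arm can. A call with a gripper value outside its range is refused whole. The fingers move at their own pace and stop on an object; FORCE is the grip in N (left out, the last holds). Time passes only in rows, so rows that repeat a pose let the fingers close. It gives the time, the measured TCP pose, the force and the opening at its end, in the units of the state.
- r.sense(): the state, without advancing time (a new reading comes with each control period).
- imaging.snapshot(name): name is "scene" or "top"; returns the picture (384x512x3 uint8, red, green, blue); there is no depth.
- imaging.camera_info(name): a dict with "camera_matrix" (3x3 intrinsics, pixels), "k1" (the pictures are not rectified: a ray, as slopes to the right and down, at radius r is drawn at 1 + k1 r^2 times it, then the intrinsics apply), "R" (3x3) and "t" (3): a world point X has camera coordinates R X + t. Camera axes: x right, y down, z forward; pixel columns grow to the right and rows downward; lengths in mm; the calibration is good to about 2 mm. A picture is of the moment at which its call begins. camera_info takes no time and is no camera call.
- r.hand_in(): hands the job in, once; it reports no verdict.
The state is a dict: "time": time; "joint_pos": joint angles; "qd": joint speeds; "joint_efforts": joint torques, N m; "tool_pos": TCP position; "tcp_rot": TCP orientation; "ft_force": force on the tool from outside, world axes, zero at the start; "wrist_torque": the same for the moment, N m; "finger_gap": finger opening in mm.
Only numpy, scipy, OpenCV 4.12 (cv2) and the standard library are available. Lean on these libraries where they do the work, as an engineer would, in place of code of your own. Each camera call takes 0.05 s, during which the arm holds its last target.

## Working session

There is one attempt and no reset: what is moved stays moved. The work goes in short steps, Python scripts to look and compute and a shell command to move; the robot and the scene stay as the last step left them, time stands still between calls to the robot, and variables do not carry over. Pictures are saved under pics/ and viewed, and the job is handed in when it is done.

```bash
ls; mkdir -p pics; python3 - <<'E'
from bench import r, imaging
import cv2
print(r.sense())
for n in("scene","top"):
    im=imaging.snapshot(n); cv2.imwrite(f"pics/{n}0.png",cv2.cvtColor(im,cv2.COLOR_RGB2BGR)); print(imaging.camera_info(n))
E
```

```text
pics
{'time': 0.0, 'joint_pos': array([-7.83458637e+01,  7.51553289e+00,  8.53303561e+01, -3.44693482e-04,
        8.72624194e+01, -4.89261826e+00]), 'qd': array([ 0.01704115, -0.06063452, -0.04338222,  0.05617456, -0.1440601 ,
       -0.10712276]), 'joint_efforts': array([-3.22299915e-03, -5.69402111e+01, -5.00557351e+01, -5.48654443e-04,
        1.46921701e-02, -1.55060195e-05]), 'tool_pos': array([ 170.78805061, -574.59143299,  230.22969739]), 'tcp_rot': array([-1.79892057e+02, -8.89444191e-03,  1.65467630e+01]), 'ft_force': array([0.18620332, 0.52433311, 0.26842357]), 'wrist_torque': array([-0.02621732, -0.04680119, -0.01079163]), 'finger_gap': 85.72015680065668}
{'camera_matrix': array([[388.41680022,   0.        , 249.59090234],
       [  0.        , 388.41680022, 187.17874763],
       [  0.        ,   0.        ,   1.        ]]), 'k1': -0.03344259611007689, 'R': array([[-0.66771791, -0.74431282, -0.0122968 ],
       [-0.49786937,  0.45879395, -0.73595802],
       [ 0.55342468, -0.48529015, -0.6769155 ]]), 't': array([452.95562889, 305.55292738, 665.66308552])}
{'camera_matrix': array([[475.81932311,   0.        , 261.08235202],
       [  0.        , 475.81932311, 190.91964823],
       [  0.        ,   0.        ,   1.        ]]), 'k1': -0.12573568495437748, 'R': array([[-0.01168037, -0.99993093,  0.0013043 ],
       [-0.98552391,  0.01129143, -0.16916004],
       [ 0.16913363, -0.00326127, -0.98558773]]), 't': array([  85.48471552,  575.60982561, 1351.49074993])}
```

View pics/scene0.png

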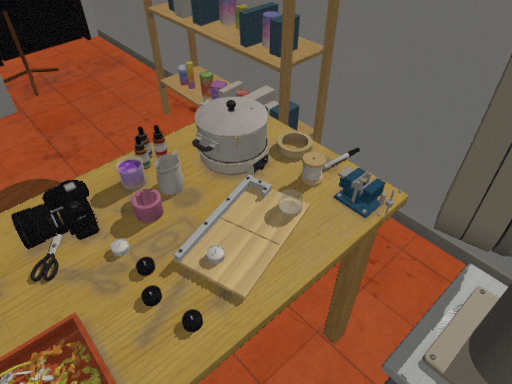

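View pics/top0.png

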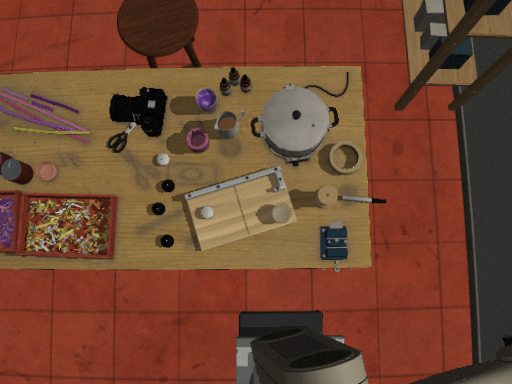

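The scene view shows the board with its rail on the far side, the white tealight on the board at about (215,255) and the pocket at about (262,188). In the top view the tealight is at (206,212), the smoky glass at (281,213), the spool at (327,196) and the mould at (198,140). I'll enlarge both.

```bash
python3 - <<'E'
import cv2
a=cv2.imread("pics/top0.png")[155:260,170:310]; cv2.imwrite("pics/topc.png",cv2.resize(a,None,fx=5.6,fy=5.6,interpolation=cv2.INTER_CUBIC))
a=cv2.imread("pics/scene0.png")[165:305,165:325]; cv2.imwrite("pics/scenec.png",cv2.resize(a,None,fx=4,fy=4,interpolation=cv2.INTER_CUBIC))
E
```

```text
(no output)
```

View pics/topc.png

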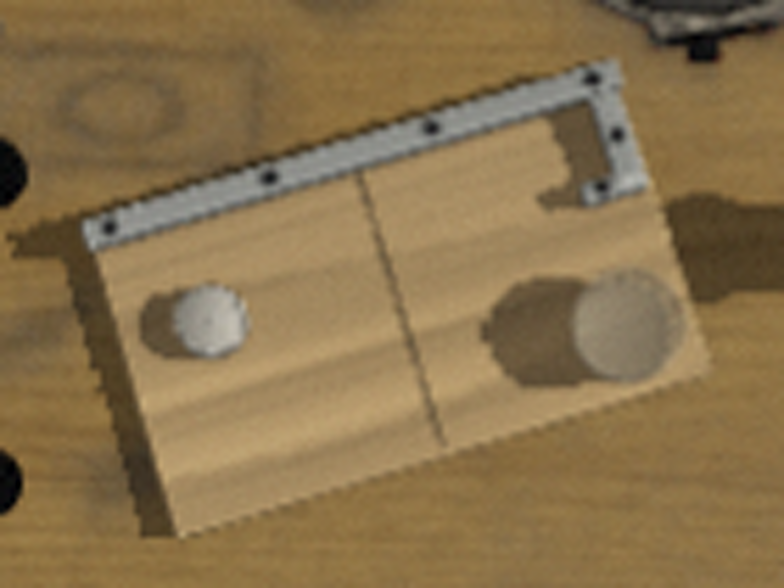

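View pics/scenec.png

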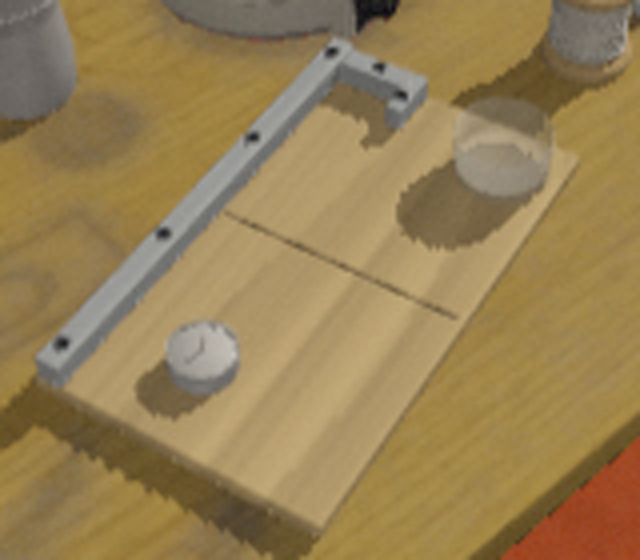

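```bash
cat > h.py <<'E'
import numpy as np
from bench import r, imaging
from scipy.optimize import least_squares
def proj(n,X,c={}):
    if n not in c: c[n]=imaging.camera_info(n)
    i=c[n]; P=np.atleast_2d(X)@np.array(i["R"]).T+np.array(i["t"]); s=P[:,:2]/P[:,2:]
    s=s*(1+i["k1"]*(s**2).sum(1,keepdims=True)); K=np.array(i["camera_matrix"]); return s@K[:2,:2].T+K[:2,2]
def ray(n,uv,z):
    f=lambda p: (proj(n,[p[0],p[1],z])[0]-uv)
    return least_squares(f,[500,0]).x
def topx(c): return (np.array(c)+.5)/5.6-.5+[170,155]
def scx(c): return (np.array(c)+.5)/4-.5+[165,165]
E
python3 - <<'E'
from h import *
T=[((90,150,33),(83,220)),((90,-150,33),(617,60)),((-90,0,15),(443,445)),((-90,150,15),(180,538)),((-90,-150,15),(712,367)),((70,-130,33),(588,98)),((14,-110,33),(583,205)),((14,-150,33),(648,185))]
S=[((90,150,33),(38,357)),((-90,0,15),(457,317)),((-90,150,15),(320,530)),((-90,-150,15),(577,157)),((90,-150,33),(338,38)),((14,-150,33),(427,78))]
def bw(p,B):
    c,s=np.cos(p[2]),np.sin(p[2]); B=np.atleast_2d(B).astype(float)
    return np.c_[p[0]+c*B[:,0]-s*B[:,1],p[1]+s*B[:,0]+c*B[:,1],B[:,2]]
def res(p,w=(1,1)):
    o=[]
    if w[0]:o.append(proj("top",bw(p,[a for a,_ in T]))-topx([b for _,b in T]))
    if w[1]:o.append(proj("scene",bw(p,[a for a,_ in S]))-scx([b for _,b in S]))
    return np.concatenate(o).ravel()
for n in("top","scene"):
    print(n,"campos",(-np.array(imaging.camera_info(n)["R"]).T@imaging.camera_info(n)["t"]).round())
for w in((1,0),(0,1),(1,1)):
    f=least_squares(res,[500,100,.2],args=(w,)); p=f.x; print(p[:2].round(1),np.degrees(p[2]).round(2)); print(f.fun.reshape(-1,2).round(1).tolist())
inv=lambda q:(np.array([[np.cos(p[2]),np.sin(p[2])],[-np.sin(p[2]),np.cos(p[2])]])@(q-p[:2])).round(1)
for n,uv,z in(("top",topx((210,319)),29),("scene",scx((203,346)),29)):
    q=ray(n,uv,z); print(n,q.round(1),inv(q))
for n,uv,z in(("top",topx((628,325)),49),("scene",scx((503,175)),15)):
    q=ray(n,uv,z); print("glass",n,q.round(1),inv(q))
print("seat",bw(p,[51.8,-111.8,15]))
for n,uv,z in (("top",(162,160),14),("top",(198,138),51),("top",(327,195),68)): print(ray(n,np.array(uv),z).round())
E
```

```text
top campos [ 340.   83. 1429.]
scene campos [ 86. 520. 681.]
[532.9 141.6] 16.78
[[-1.2, -0.9], [-0.8, -1.8], [0.5, 2.0], [-0.9, 0.5], [0.4, 0.9], [0.1, -0.4], [0.3, -0.0], [1.5, -0.4]]
[531.5 142.6] 16.77
[[-2.7, -0.4], [2.2, 1.3], [0.2, 0.2], [1.3, -0.6], [-2.4, -1.1], [1.4, -1.0]]
[532.2 142. ] 16.79
[[-1.3, -0.7], [-0.9, -1.6], [0.4, 2.2], [-1.0, 0.7], [0.3, 1.1], [-0.1, -0.2], [0.2, 0.2], [1.3, -0.2], [-2.6, -0.7], [2.2, 0.9], [0.1, -0.2], [1.2, -0.9], [-2.4, -1.3], [1.3, -1.3]]
top [519.7 239.8] [16.2 97.2]
scene [519.9 238.6] [16.1 96. ]
glass top [511.5  19.2] [ -55.3 -111.5]
glass scene [509.   20.8] [ -57.2 -109.3]
seat [[614.10642789  49.9208365   15.        ]]
[682. 382.]
[740. 267.]
[ 559. -113.]
```

```bash
cat >> h.py <<'E'
def bw(p,B):
    c,s=np.cos(p[2]),np.sin(p[2]); B=np.atleast_2d(B).astype(float)
    return np.c_[p[0]+c*B[:,0]-s*B[:,1],p[1]+s*B[:,0]+c*B[:,1],B[:,2]]
def inv(p,q): return np.array([[np.cos(p[2]),np.sin(p[2])],[-np.sin(p[2]),np.cos(p[2])]])@(np.array(q)[:2]-p[:2])
E
python3 - <<'E'
from h import *
def T(t,l,e): return [((70+t,150,33),(83,220)),((70+t,-e,33),(617,60)),((l,0,15),(443,445)),((-90,150,15),(180,538)),((-90,-150,15),(712,367)),((70,-130,33),(588,98)),((14,-110,33),(583,205)),((14,-e,33),(648,185)),((70,150,33),(93,250))]
def S(t,l,e): return [((70+t,150,33),(38,357)),((l,0,15),(457,317)),((-90,150,15),(320,530)),((-90,-150,15),(577,157)),((70+t,-e,33),(338,38)),((14,-e,33),(427,78)),((70,150,33),(61,370))]
def res(p):
    t=T(*p[3:]);s=S(*p[3:])
    return np.concatenate([proj("top",bw(p,[a for a,_ in t]))-topx([b for _,b in t]),proj("scene",bw(p,[a for a,_ in s]))-scx([b for _,b in s])]).ravel()
f=least_squares(res,[530,140,.29,15,-85,150],loss="soft_l1"); p=f.x; print(p.round(2),np.degrees(p[2]));print(res(p).reshape(-1,2).round(1).tolist())
for q in ([519.8,239.2],[510,20]): print(inv(p,q))
print("seat",bw(p,[51.8,-111.8,15]))
import cv2
B=[]; 
loops=[[(70,150,33),(70,-130,33),(26,-130,33),(26,-110,33)],[(70,150,15),(70,-130,15)],[(-90,-150,15),(-90,150,15),(70,150,15)],[(-90,0,15),(70,0,15)]]
for n,o,k,sh in(("top",(170,155),5.6,(105,140)),("scene",(165,165),4,(140,160))):
    a=cv2.imread(f"pics/{n}0.png")[o[1]:o[1]+sh[0],o[0]:o[0]+sh[1]]; a=cv2.resize(a,None,fx=k,fy=k,interpolation=cv2.INTER_CUBIC)
    ct=np.array([[519.8+18.2*np.cos(v),239.2+18.2*np.sin(v),z] for z in(15,29) for v in np.linspace(0,6.3,40)])
    for L in [bw(p,l) for l in loops]+[ct[:40],ct[40:]]:
        u=((proj(n,L)-o+.5)*k-.5); cv2.polylines(a,[np.int32(u*16)],False,(0,0,255),1,cv2.LINE_AA,4)
    cv2.imwrite(f"pics/{n}ov.png",a)
E
```

```text
[ 5.3300e+02  1.4143e+02  2.9000e-01  1.3390e+01 -8.4690e+01  1.4677e+02] 16.723598367721877
[[-0.5, 1.1], [-1.0, 0.6], [-0.0, 0.3], [-0.9, 0.4], [0.5, 0.9], [0.2, -0.4], [0.4, -0.0], [0.5, -0.1], [-1.1, -0.0], [-0.2, 0.1], [-0.1, -0.4], [-0.0, -0.7], [1.2, -1.2], [-0.9, -0.0], [0.7, -0.8], [-0.9, -0.5]]
[15.49315214 97.43733766]
[ -56.96824211 -109.67139307]
seat [[614.7803042   49.26002925  15.        ]]
```

View pics/topov.png

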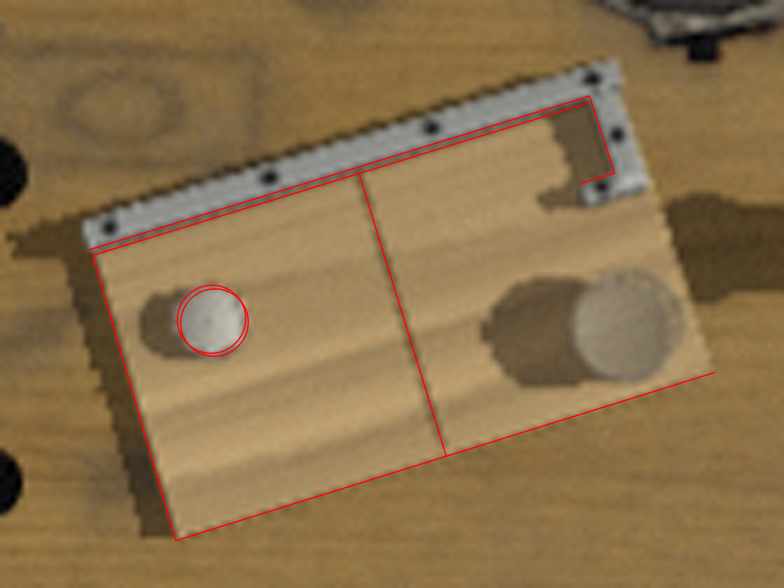

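View pics/sceneov.png

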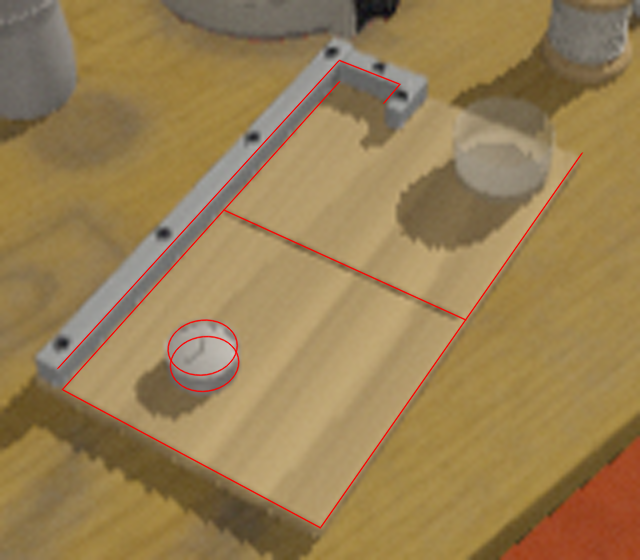

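The overlay matches the board, rail, pocket, line and cup to within 1–2 mm. In the board frame the tealight is at about (15.5, 97). The tool yaw of 16.5° already nearly matches the board's 16.7°. Next I'll work out the approach shifts.

```bash
cat >> h.py <<'E'
from scipy.spatial.transform import Rotation as Ro
P=np.array([533.0,141.43,np.radians(16.72)])
def shift(b,yaw=0):
    "tool shift (cm) & rotvec to board-frame TCP point b (z world), board-relative yaw deg"
    s=r.sense(); R0=Ro.from_euler("xyz",s["tcp_rot"],degrees=True)
    w=bw(P,b)[0]; d=R0.inv().apply(w-s["tool_pos"])/10
    R1=Ro.from_euler("xyz",[180,0,16.72+yaw],degrees=True); return d.round(2),(R0.inv()*R1).as_rotvec(degrees=True).round(1),w.round(0)
def st():
    s=r.sense(); b=inv(P,s["tool_pos"]); print("t",round(s["time"],2),"board",b.round(1),"z",s["tool_pos"][2].round(1),"rpy",s["tcp_rot"].round(1),"F",s["ft_force"].round(1),"gap",round(s["finger_gap"],1),"J",s["joint_pos"].round(0))
E
python3 - <<'E'
from h import *
st()
for b in [(-60,-300,230),(-40,97,120),(-40,97,21)]: print(shift(b))
E
```

```text
t 0.1 board [-552.9 -581.6] z 230.4 rpy [-179.9   -0.    16.6] F [0.5 0.5 0.3] gap 85.0 J [-78.   8.  85.   0.  87.  -5.]
(array([ 49.2 , -28.31,   0.09]), array([-0.1, -0. , -0.2]), array([ 562., -163.,  230.]))
(array([ 51.09, -68.  ,  11.15]), array([-0.1, -0. , -0.2]), array([467., 223., 120.]))
(array([ 51.08, -67.98,  21.05]), array([-0.1, -0. , -0.2]), array([467., 223.,  21.]))
```

```bash
python3 -m creep '4 -2 0 0 0 0 0;8 -4 0 0 0 0 0;12 -7 0 0 0 0 0;16 -9 0 0 0 0 0;20 -11.5 0 0 0 0 0;24 -14 0 0 0 0 0;28 -16 0 0 0 0 0;32 -18.5 0 0 0 0 0;36 -21 0 0 0 0 0;40 -23 0 0 0 0 0;44 -25 0 0 0 0 0;47 -27 0 0 0 0 0;49 -29 0 0 0 0 0;49 -32 0 0 0 0 0;49 -36 0 0 0 0 0;49.5 -40 0 0 0 0 0;50 -44 0 0 0 0 0;50 -46 0 0 0 0 0;50 -46 0 0 0 0 0;50 -46 0 0 0 0 0' 20; python3 -c "
from h import *
st(); print(shift((-40,97,120)))"
```

```text
time: 2.1
tool_pos: [519.0, 8.7, 230.9]
tcp_rot: [-179.9, 0.0, 16.6]
ft_force: [-0.1, -0.5, 0.3]
finger_gap: 0.1
t 2.1 board [ -51.6 -123. ] z 230.9 rpy [-179.9    0.    16.6] F [-0.1 -0.5  0.3] gap 0.1 J [-5. -5. 98.  0. 87. 69.]
(array([  1.12, -21.99,  11.13]), array([-0.1,  0. , -0.1]), array([467., 223., 120.]))
```

```bash
python3 -m creep '0.3 -4 0 0 0 0 0;0.5 -8 0 0 0 0 0;0.8 -12 1 0 0 0 0;1.0 -16 3 0 0 0 0;1.1 -20 6 0 0 0 0;1.1 -22 9 0 0 0 0;1.1 -22 11 0 0 0 0;1.1 -22 14 0 0 0 0;1.1 -22 16 0 0 0 0;1.1 -22 17 0 0 0 0;1.1 -22 17 0 0 0 0'; python3 - <<'E'
from h import *
import cv2
st(); print(shift((-40,97,21)))
im=imaging.snapshot("scene")[:,:,::-1][150:310,140:340]
cv2.imwrite("pics/s1.png",cv2.resize(im,None,fx=3.6,fy=3.6,interpolation=cv2.INTER_CUBIC))
E
```

```text
time: 3.2
tool_pos: [465.8, 221.6, 59.5]
tcp_rot: [-179.9, 0.2, 16.5]
ft_force: [0.5, -0.2, -0.3]
finger_gap: -0.2
t 3.2 board [-41.3  96.1] z 59.5 rpy [-179.9    0.2   16.5] F [ 0.5 -0.2 -0.3] gap -0.2 J [ 20.   4. 108.   0.  68.  93.]
(array([ 0.15, -0.09,  3.85]), array([-0.1,  0.2, -0.2]), array([467., 223.,  21.]))
```

View pics/s1.png

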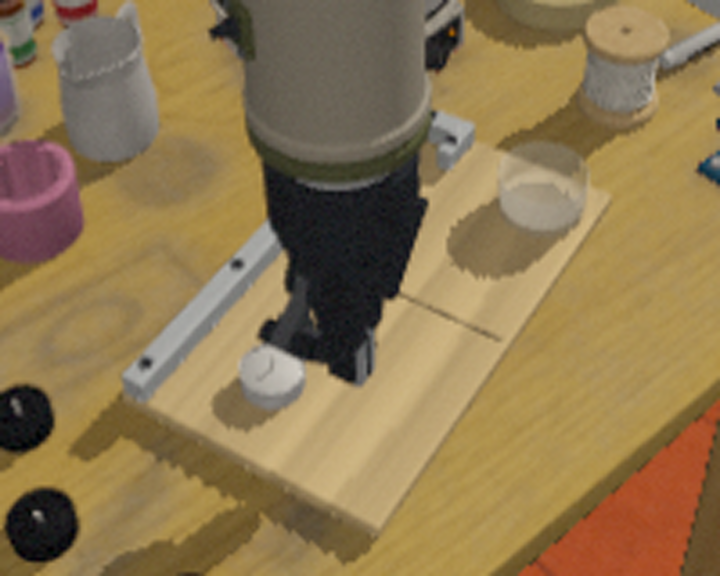

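The tool hovers over the board on the −x side of the cup, with the cup at crop (272,375) untouched. Before lowering, I'll check where the shut fingertip actually projects.

```bash
python3 - <<'E'
from h import *
import cv2
s=r.sense(); w=s["tool_pos"]
for n,o,k in(("scene",(195,210),9),("top",(180,180),9)):
    a=imaging.snapshot(n)[:,:,::-1][o[1]:o[1]+60,o[0]:o[0]+80]; a=cv2.resize(a,None,fx=k,fy=k,interpolation=cv2.INTER_CUBIC)
    b=inv(P,w); q=bw(P,[(b[0]+x,b[1]+y,w[2]) for x,y in((11,14.5),(11,-14.5),(-11,-14.5),(-11,14.5),(11,14.5))])
    cv2.polylines(a,[np.int32((proj(n,q)-o+.5)*k-.5)],False,(0,0,255),1)
    cv2.imwrite(f"pics/{n}2.png",a)
E
```

```text
(no output)
```

View pics/scene2.png

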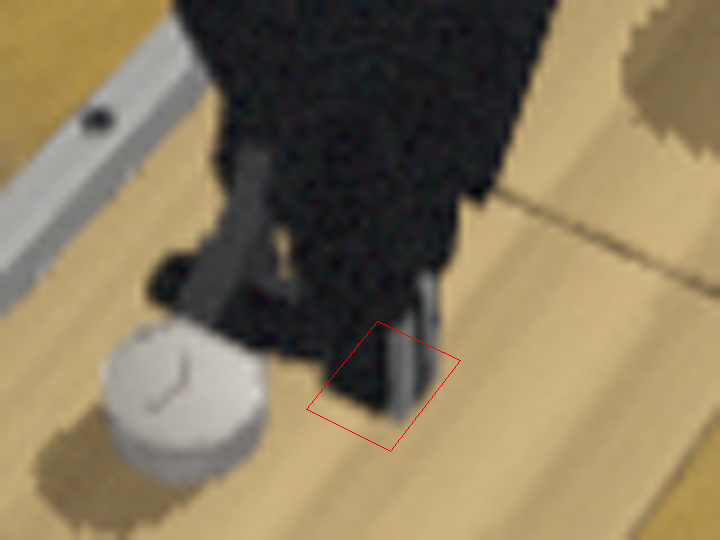

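View pics/top2.png

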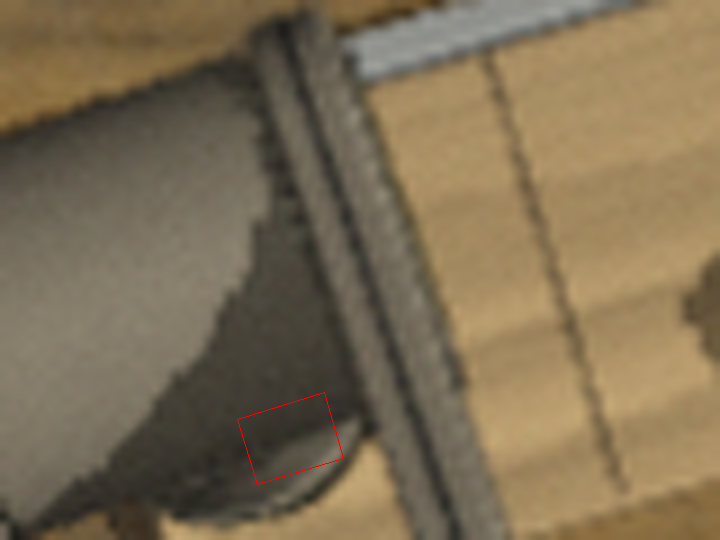

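The tip projects within a few mm of where it appears, and it's narrower across the jaws than I had assumed. I'll lower now and start pushing slowly.

```bash
python3 -m creep '0 -0.1 1 0 0 0 0;0 -0.1 2 0 0 0 0;0 -0.1 3 0 0 0 0;0 -0.1 3.8 0 0 0 0;0 -0.1 3.8 0 0 0 0;0.4 -0.1 3.8 0 0 0 0;0.8 -0.1 3.8 0 0 0 0;1.2 -0.1 3.8 0 0 0 0;1.6 -0.1 3.8 0 0 0 0;2 -0.1 3.8 0 0 0 0;2.2 -0.1 3.8 0 0 0 0'; python3 - <<'E'
from h import *
import cv2
st(); print(shift((22.6,97,21)))
im=imaging.snapshot("scene")[:,:,::-1][200:280,170:280]
cv2.imwrite("pics/s3.png",cv2.resize(im,None,fx=6,fy=6,interpolation=cv2.INTER_CUBIC))
E
```

```text
time: 4.45
tool_pos: [489.2, 230.3, 24.8]
tcp_rot: [-179.9, -0.1, 16.6]
ft_force: [0.4, 0.2, 0.4]
finger_gap: -0.5
t 4.45 board [-16.4  97.7] z 24.8 rpy [-1.799e+02 -1.000e-01  1.660e+01] F [0.4 0.2 0.4] gap -0.5 J [ 20.  10. 105.   0.  65.  93.]
(array([3.9 , 0.06, 0.39]), array([-0.1, -0.1, -0.2]), array([527., 241.,  21.]))
```

View pics/s3.png

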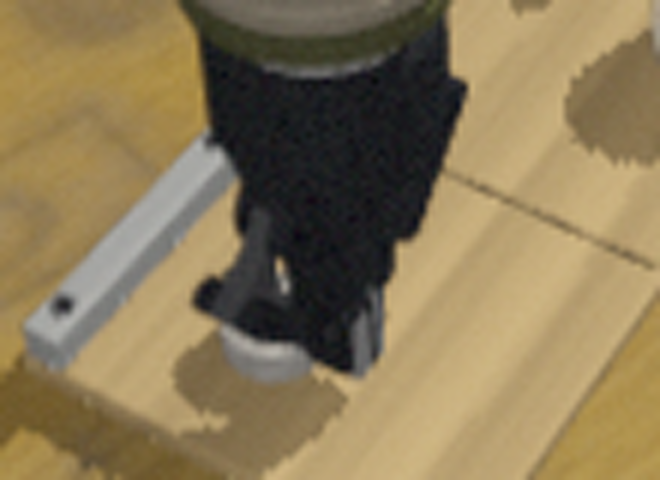

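The cup, at crop (268,358), is still in place with the finger just behind it. It's a little high at z 24.8. I'll lower it slightly, then push on towards the rail.

```bash
python3 -m creep '0 0 0.3 0 0 0 0;0.3 0 0.3 0 0 0 0;0.6 0 0.3 0 0 0 0;0.9 0 0.3 0 0 0 0;1.2 0 0.3 0 0 0 0;1.5 0 0.3 0 0 0 0;1.8 0 0.3 0 0 0 0;2.1 0 0.3 0 0 0 0;2.4 0 0.3 0 0 0 0;2.7 0 0.3 0 0 0 0;3.0 0 0.3 0 0 0 0;3.2 0 0.3 0 0 0 0;3.2 0 0.3 0 0 0 0'; python3 - <<'E'
from h import *
import cv2
st(); print(shift((22.6,97,21)))
im=imaging.snapshot("scene")[:,:,::-1][200:280,170:280]
cv2.imwrite("pics/s4.png",cv2.resize(im,None,fx=6,fy=6,interpolation=cv2.INTER_CUBIC))
E
```

```text
time: 5.8
tool_pos: [520.2, 239.5, 21.9]
tcp_rot: [-179.9, -0.1, 16.6]
ft_force: [-0.2, 0.5, -0.6]
finger_gap: 0.1
t 5.8 board [16.  97.6] z 21.9 rpy [-1.799e+02 -1.000e-01  1.660e+01] F [-0.2  0.5 -0.6] gap 0.1 J [ 20.  15. 100.   0.  65.  93.]
(array([0.66, 0.06, 0.09]), array([-0.1, -0.1, -0.2]), array([527., 241.,  21.]))
```

View pics/s4.png

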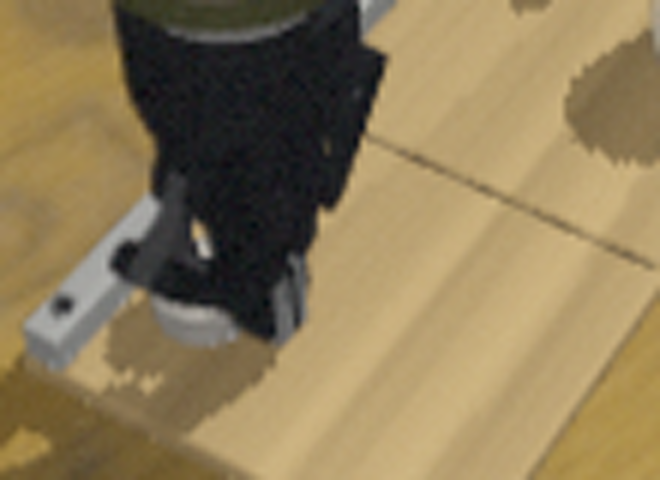

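The cup, now at crop (195,318), has moved with the finger and is nearly at the rail. From here I'll take mm steps and watch the force.

```bash
python3 -m creep '0.1 0 0 0 0 0 0;0.2 0 0 0 0 0 0;0.3 0 0 0 0 0 0;0.4 0 0 0 0 0 0;0.5 0 0 0 0 0 0;0.5 0 0 0 0 0 0'; python3 -m creep '0.1 0 0 0 0 0 0;0.1 0 0 0 0 0 0'; python3 -c "
from h import *
st()"
```

```text
time: 6.45
tool_pos: [525.0, 240.9, 21.9]
tcp_rot: [-179.9, -0.1, 16.6]
ft_force: [0.7, 0.4, 0.6]
finger_gap: 0.1
time: 6.65
tool_pos: [526.1, 241.3, 22.0]
tcp_rot: [-179.9, -0.1, 16.6]
ft_force: [0.5, 0.9, 0.4]
finger_gap: 0.1
t 6.65 board [22.1 97.6] z 22.0 rpy [-1.799e+02 -1.000e-01  1.660e+01] F [0.5 0.9 0.4] gap 0.1 J [20. 15. 99.  0. 65. 93.]
```

```bash
python3 -m creep '0.1 0 0 0 0 0 0;0.1 0 0 0 0 0 0'; python3 -m creep '0.1 0 0 0 0 0 0;0.1 0 0 0 0 0 0'; python3 - <<'E'
from h import *
import cv2
st()
im=imaging.snapshot("scene")[:,:,::-1][210:270,165:245]
cv2.imwrite("pics/s5.png",cv2.resize(im,None,fx=8,fy=8,interpolation=cv2.INTER_CUBIC))
E
```

```text
time: 6.85
tool_pos: [526.8, 241.5, 21.9]
tcp_rot: [-179.9, -0.1, 16.6]
ft_force: [-0.8, -0.2, 0.1]
finger_gap: 0.2
time: 7.05
tool_pos: [527.0, 241.5, 21.6]
tcp_rot: [-179.9, 0.0, 16.6]
ft_force: [-5.7, -1.6, 3.3]
finger_gap: 0.1
t 7.05 board [23.  97.6] z 21.6 rpy [-179.9    0.    16.6] F [-5.7 -1.6  3.3] gap 0.1 J [20. 16. 99.  0. 65. 93.]
```

View pics/s5.png

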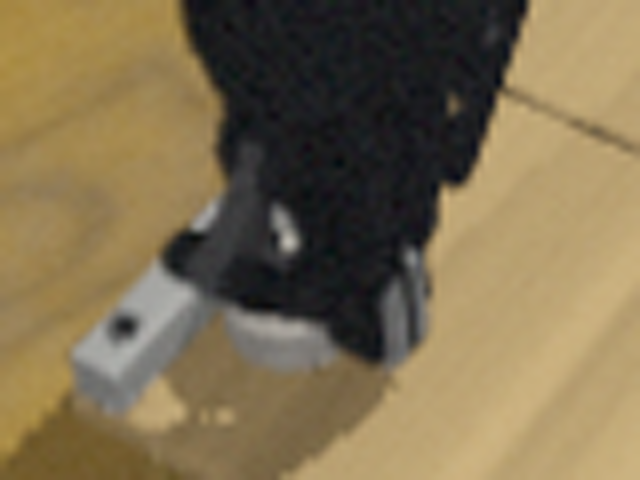

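The tool stopped at board x = 23.0 with 5.9 N, against the predicted 22.6, so the cup is touching the rail. I'll hold briefly, back off, then check the knuckle clearance against the cup, lip and stop for the next push.

```bash
python3 -m creep '0 0 0 0 0 0 0;-0.3 0 0 0 0 0 0;-1 0 0 0 0 0 0;-2 0 0 0 0 0 0;-2 0 -2 0 0 0 0;-2 0 -4 0 0 0 0;-2 0 -6 0 0 0 0;-2 0 -6 0 0 0 0'; python3 - <<'E'
from h import *
import cv2
st()
for uv in((205,297),(218,315)):
    u=np.array(uv)/6+[170,200]
    f=lambda q: proj("scene",bw(P,[-16.4,q[0],q[1]]))[0]-u
    print("knuckle y,z",least_squares(f,[140,60]).x.round(1))
im=imaging.snapshot("scene")[:,:,::-1][200:280,170:280]
cv2.imwrite("pics/s6.png",cv2.resize(im,None,fx=6,fy=6,interpolation=cv2.INTER_CUBIC))
E
```

```text
time: 7.9
tool_pos: [509.5, 236.4, 85.0]
tcp_rot: [-179.9, -0.3, 16.6]
ft_force: [0.0, 0.5, 0.1]
finger_gap: -0.1
t 7.9 board [ 4.8 97.7] z 85.0 rpy [-179.9   -0.3   16.6] F [0.  0.5 0.1] gap -0.1 J [ 20.   8. 100.   0.  71.  93.]
knuckle y,z [164.5 128.8]
knuckle y,z [160.  115.2]
```

View pics/s6.png

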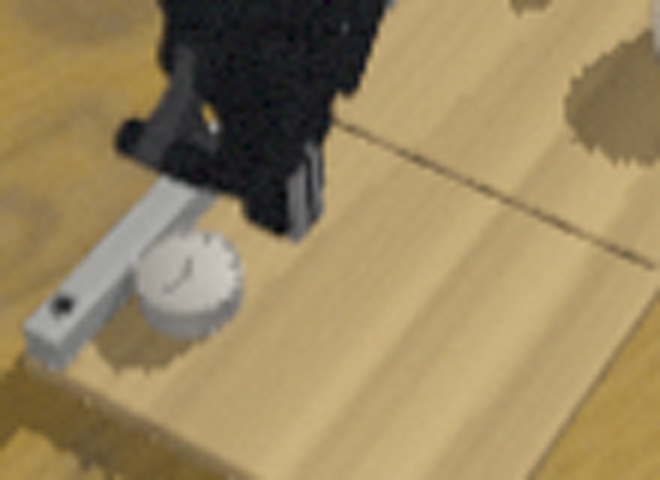

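The cup stands against the rail, its top at crop (190,268), upright and clear of the finger. The knuckles sit about 90 mm above the tip, so they'll clear everything. Next I'll locate the cup and plan the second push.

```bash
python3 - <<'E'
from h import *
u=np.array((191.5,269.5))/6-.5+[170,200]
print("cup",inv(P,ray("scene",u,29)))
for b in [(45,142,85),(45,142,22)]: print(shift(b,15))
E
```

```text
cup [51.53853346 97.4102799 ]
(array([ 4.1 , -4.44, -0.16]), array([ -0.1,  -0.2, -15.1]), array([535., 290.,  85.]))
(array([ 4.08, -4.43,  6.14]), array([ -0.1,  -0.2, -15.1]), array([535., 290.,  22.]))
```

```bash
python3 -m creep '1 -1.5 0 0 0 -5 0;2 -3 0 0 0 -10 0;3 -4.4 0 0 0 -15 0;4.1 -4.4 0 0 0 -15 0;4.1 -4.4 0 0 0 -15 0;4.1 -4.4 2 0 0 -15 0;4.1 -4.4 4 0 0 -15 0;4.1 -4.4 5 0 0 -15 0;4.1 -4.4 6 0 0 -15 0;4.1 -4.4 6.1 0 0 -15 0;4.1 -4.4 6.1 0 0 -15 0'; python3 - <<'E'
from h import *
import cv2
st()
for y in(125,100,0,-80): print(shift((45,y,22),15))
im=imaging.snapshot("scene")[:,:,::-1][200:280,170:280]
cv2.imwrite("pics/s7.png",cv2.resize(im,None,fx=6,fy=6,interpolation=cv2.INTER_CUBIC))
E
```

```text
time: 9.05
tool_pos: [535.5, 290.0, 22.5]
tcp_rot: [-180.0, -0.2, 31.6]
ft_force: [0.4, -0.6, 0.5]
finger_gap: -0.3
t 9.05 board [ 45.2 141.6] z 22.5 rpy [-180.    -0.2   31.6] F [ 0.4 -0.6  0.5] gap -0.3 J [24. 20. 94.  0. 66. 82.]
(array([-0.44,  1.6 ,  0.05]), array([-0. , -0.2, -0.2]), array([540., 274.,  22.]))
(array([-1.08,  4.02,  0.05]), array([-0. , -0.2, -0.2]), array([547., 250.,  22.]))
(array([-3.64, 13.68,  0.03]), array([-0. , -0.2, -0.2]), array([576., 154.,  22.]))
(array([-5.690e+00,  2.142e+01,  2.000e-02]), array([-0. , -0.2, -0.2]), array([599.,  78.,  22.]))
```

View pics/s7.png

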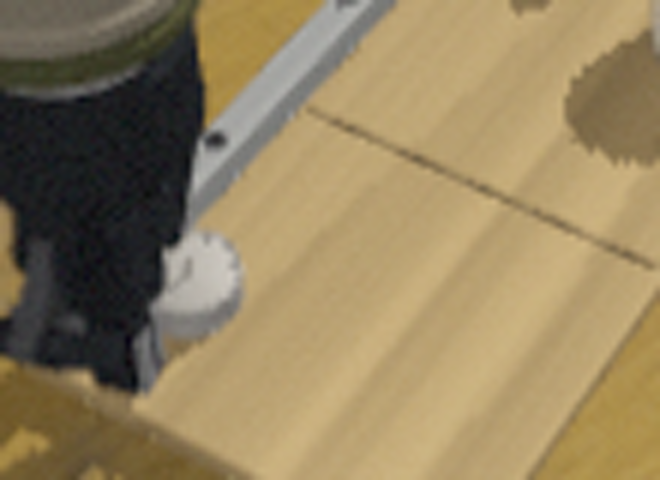

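The finger is behind the cup (crop (203,285)) and clear of the rail and board. Now I'll push along the rail towards the pocket.

```bash
python3 -m creep '-0.08 0.3 0 0 0 0 0;-0.16 0.6 0 0 0 0 0;-0.24 0.9 0 0 0 0 0;-0.32 1.2 0 0 0 0 0;-0.4 1.5 0 0 0 0 0;-0.48 1.8 0 0 0 0 0;-0.56 2.1 0 0 0 0 0;-0.64 2.4 0 0 0 0 0;-0.72 2.7 0 0 0 0 0;-0.8 3.0 0 0 0 0 0;-0.9 3.4 0 0 0 0 0;-1.01 3.8 0 0 0 0 0;-1.12 4.2 0 0 0 0 0;-1.22 4.6 0 0 0 0 0;-1.33 5 0 0 0 0 0;-1.33 5 0 0 0 0 0'; python3 - <<'E'
from h import *
import cv2
st()
for y in(0,-80): print(shift((45,y,22),15))
im=imaging.snapshot("scene")[:,:,::-1][180:280,170:280]
cv2.imwrite("pics/s8.png",cv2.resize(im,None,fx=6,fy=6,interpolation=cv2.INTER_CUBIC))
E
```

```text
time: 10.7
tool_pos: [551.1, 240.1, 23.0]
tcp_rot: [-180.0, -0.3, 31.5]
ft_force: [-0.5, 0.5, -0.0]
finger_gap: 0.2
t 10.7 board [45.7 89.3] z 23.0 rpy [-180.    -0.3   31.5] F [-0.5  0.5 -0. ] gap 0.2 J [19. 18. 96.  0. 66. 77.]
(array([-2.35,  8.61,  0.09]), array([-0. , -0.3, -0.2]), array([576., 154.,  22.]))
(array([-4.4 , 16.35,  0.08]), array([-0. , -0.3, -0.2]), array([599.,  78.,  22.]))
```

View pics/s8.png

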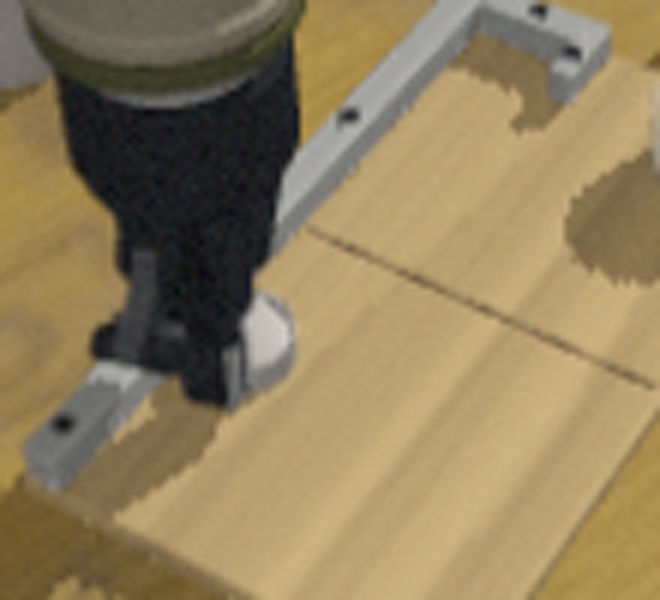

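The cup, at crop (268,340), is being pushed ahead of the finger. I'll overlay a cup that touches the rail to check for any drift.

```bash
cat >> h.py <<'E'
def ov(name,c,o,wh,k,n="scene"):
    import cv2
    a=imaging.snapshot(n)[:,:,::-1][o[1]:o[1]+wh[1],o[0]:o[0]+wh[0]]; a=cv2.resize(a,None,fx=k,fy=k,interpolation=cv2.INTER_CUBIC)
    v=np.linspace(0,6.3,50)
    for z,col in((15,(0,255,0)),(29,(0,0,255))):
        q=bw(P,np.c_[c[0]+18.2*np.cos(v),c[1]+18.2*np.sin(v),0*v+z])
        cv2.polylines(a,[np.int32(((proj(n,q)-o+.5)*k-.5)*16)],False,col,1,cv2.LINE_AA,4)
    cv2.imwrite(f"pics/{name}.png",a)
E
python3 - <<'E'
from h import *
ov("s9",(51.8,57.5),(180,210),(60,50),11)
E
```

```text
(no output)
```

View pics/s9.png

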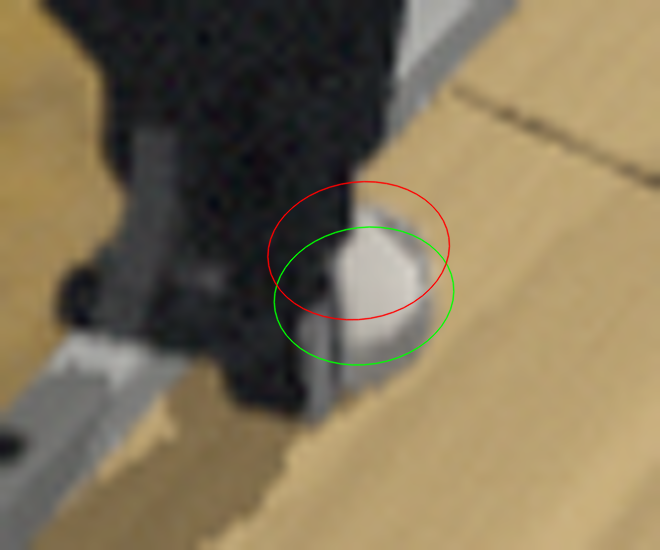

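The real cup sits about 6 mm towards +y of the overlay and at the same distance from the rail, so cup y ≈ 64 and it's still touching. That puts the finger's final y at about −86. I'll continue.

```bash
python3 -m creep '-0.1 0.4 0 0 0 0 0;-0.2 0.8 0 0 0 0 0;-0.31 1.2 0 0 0 0 0;-0.42 1.6 0 0 0 0 0;-0.53 2 0 0 0 0 0;-0.64 2.4 0 0 0 0 0;-0.75 2.8 0 0 0 0 0;-0.86 3.2 0 0 0 0 0;-0.97 3.6 0 0 0 0 0;-1.08 4 0 0 0 0 0;-1.19 4.4 0 0 0 0 0;-1.3 4.8 0 0 0 0 0;-1.4 5.2 0 0 0 0 0;-1.51 5.6 0 0 0 0 0;-1.62 6 0 0 0 0 0;-1.73 6.4 0 0 0 0 0;-1.84 6.8 0 0 0 0 0;-1.94 7.2 0 0 0 0 0;-2.05 7.6 0 0 0 0 0;-2.05 7.6 0 0 0 0 0'; python3 - <<'E'
from h import *
st()
for y in(-70,-80,-86): print(shift((45,y,22),15))
b=inv(P,r.sense()["tool_pos"])
ov("s10",(51.8,b[1]-25.3),(190,170),(80,65),9)
E
```

```text
time: 12.8
tool_pos: [573.5, 164.5, 22.9]
tcp_rot: [-180.0, -0.3, 31.5]
ft_force: [-0.6, 0.7, -0.7]
finger_gap: -0.1
t 12.8 board [45.4 10.4] z 22.9 rpy [-180.    -0.3   31.5] F [-0.6  0.7 -0.7] gap -0.1 J [11. 18. 96.  0. 66. 69.]
(array([-2.09,  7.76,  0.08]), array([-0. , -0.3, -0.2]), array([596.,  87.,  22.]))
(array([-2.35,  8.73,  0.08]), array([-0. , -0.3, -0.2]), array([599.,  78.,  22.]))
(array([-2.5 ,  9.31,  0.08]), array([-0. , -0.3, -0.2]), array([601.,  72.,  22.]))
```

View pics/s10.png

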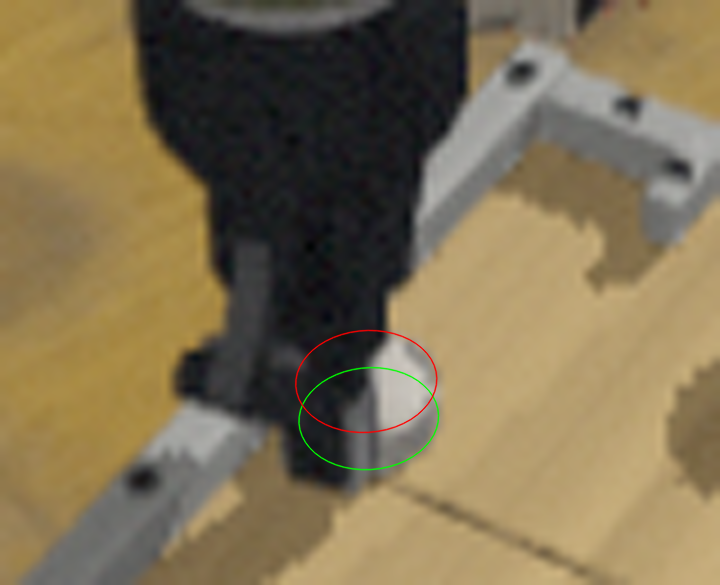

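The overlay matches the cup, now past the line and still against the rail. I'll push on to just short of the stop.

```bash
python3 -m creep '-0.1 0.4 0 0 0 0 0;-0.2 0.8 0 0 0 0 0;-0.31 1.2 0 0 0 0 0;-0.42 1.6 0 0 0 0 0;-0.53 2 0 0 0 0 0;-0.64 2.4 0 0 0 0 0;-0.75 2.8 0 0 0 0 0;-0.86 3.2 0 0 0 0 0;-0.97 3.6 0 0 0 0 0;-1.08 4 0 0 0 0 0;-1.19 4.4 0 0 0 0 0;-1.3 4.8 0 0 0 0 0;-1.4 5.2 0 0 0 0 0;-1.51 5.6 0 0 0 0 0;-1.62 6 0 0 0 0 0;-1.73 6.4 0 0 0 0 0;-1.84 6.8 0 0 0 0 0;-1.94 7.2 0 0 0 0 0;-2.05 7.6 0 0 0 0 0;-2.1 7.8 0 0 0 0 0'; python3 - <<'E'
from h import *
st()
for y in(-70,-80,-86): print(shift((45,y,22),15))
b=inv(P,r.sense()["tool_pos"])
ov("s11",(51.8,b[1]-25.3),(215,155),(80,65),9)
E
```

```text
time: 14.85
tool_pos: [596.4, 86.8, 22.8]
tcp_rot: [-180.0, -0.3, 31.5]
ft_force: [-0.6, 0.3, 1.0]
finger_gap: -0.2
t 14.85 board [ 45.  -70.6] z 22.8 rpy [-180.    -0.3   31.5] F [-0.6  0.3  1. ] gap -0.2 J [ 3. 19. 95.  0. 66. 62.]
(array([ 0.02, -0.06,  0.08]), array([-0. , -0.3, -0.2]), array([596.,  87.,  22.]))
(array([-0.24,  0.91,  0.07]), array([-0. , -0.3, -0.2]), array([599.,  78.,  22.]))
(array([-0.39,  1.49,  0.07]), array([-0. , -0.3, -0.2]), array([601.,  72.,  22.]))
```

View pics/s11.png

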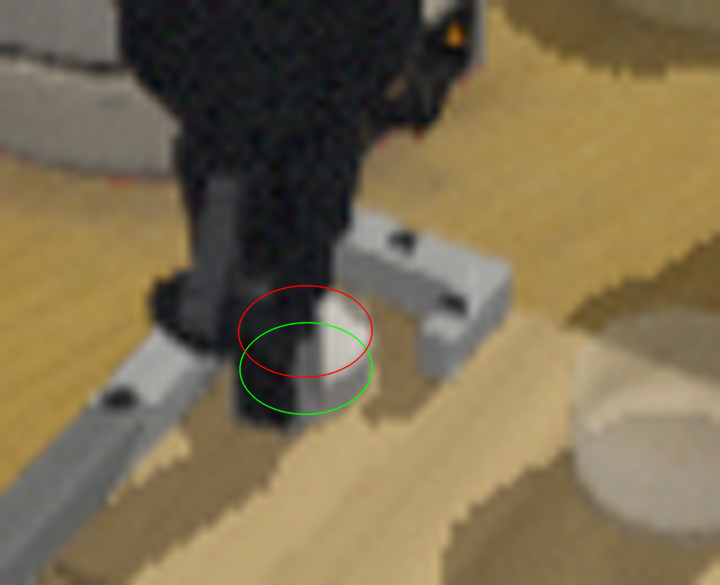

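The cup still matches against the rail, with about 16 mm left to the stop. The pot stands behind the corner, so I'll check the gripper's clearance to it before closing in.

```bash
python3 - <<'E'
from h import *
for z in(0,80,140):
  print(z,[ray("top",np.array(u),z).round() .tolist() for u in((296,122),(293,160),(262,125),(296,156))])
import cv2
a=cv2.imread("pics/scene0.png")[80:210,170:310];cv2.imwrite("pics/pot.png",cv2.resize(a,None,fx=4.5,fy=4.5))
a=imaging.snapshot("top")[:,:,::-1][70:250,170:360];cv2.imwrite("pics/t12.png",cv2.resize(a,None,fx=3.2,fy=3.2))
E
```

```text
0 [[803.0, -33.0], [681.0, -21.0], [794.0, 73.0], [693.0, -31.0]]
80 [[777.0, -27.0], [662.0, -15.0], [769.0, 74.0], [673.0, -24.0]]
140 [[758.0, -22.0], [647.0, -11.0], [750.0, 74.0], [659.0, -19.0]]
```

View pics/t12.png

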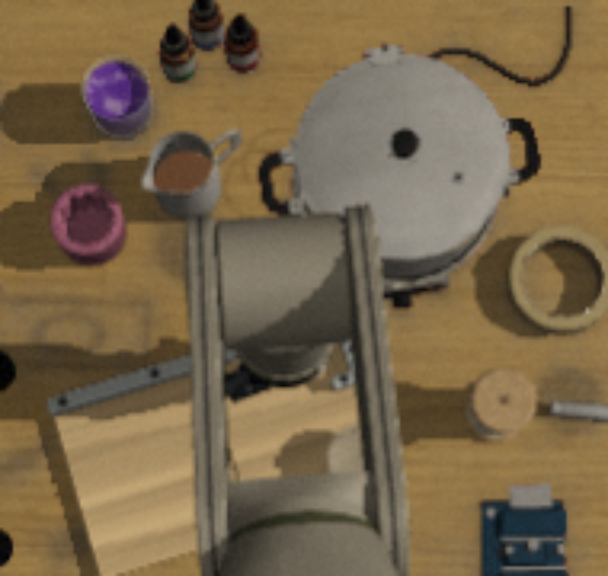

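View pics/pot.png

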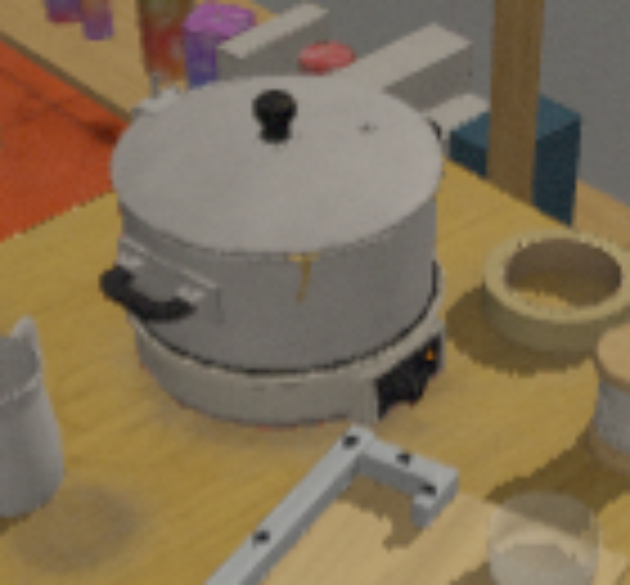

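The gripper clears the pot by about 40 mm and only 16 mm of travel is left. Now the final slow approach.

```bash
python3 -m creep '-0.05 0.2 0 0 0 0 0;-0.1 0.4 0 0 0 0 0;-0.16 0.6 0 0 0 0 0;-0.21 0.8 0 0 0 0 0;-0.27 1 0 0 0 0 0;-0.29 1.1 0 0 0 0 0;-0.29 1.1 0 0 0 0 0'; python3 -m creep '-0.03 0.1 0 0 0 0 0;-0.03 0.1 0 0 0 0 0';python3 -m creep '-0.03 0.1 0 0 0 0 0;-0.03 0.1 0 0 0 0 0'; python3 - <<'E'
from h import *
st()
E
```

```text
time: 15.65
tool_pos: [599.7, 75.8, 22.7]
tcp_rot: [-180.0, -0.3, 31.5]
ft_force: [-1.2, -0.2, 0.1]
finger_gap: -0.0
time: 15.85
tool_pos: [600.0, 74.7, 22.8]
tcp_rot: [-180.0, -0.3, 31.5]
ft_force: [0.1, -0.3, -0.7]
finger_gap: -0.3
time: 16.05
tool_pos: [600.3, 73.6, 22.8]
tcp_rot: [180.0, -0.3, 31.5]
ft_force: [0.7, 0.2, -0.5]
finger_gap: -0.0
t 16.05 board [ 45.  -84.3] z 22.8 rpy [180.   -0.3  31.5] F [ 0.7  0.2 -0.5] gap -0.0 J [ 2. 19. 95.  0. 66. 60.]
```

```bash
for i in 1 ; do python3 -m creep '-0.03 0.1 0 0 0 0 0;-0.03 0.1 0 0 0 0 0'; done; python3 -m creep '-0.03 0.1 0 0 0 0 0;-0.03 0.1 0 0 0 0 0'; python3 - <<'E'
from h import *
st()
b=inv(P,r.sense()["tool_pos"])
ov("s13",(51.8,-111.8),(215,155),(80,65),9)
E
```

```text
time: 16.25
tool_pos: [600.6, 72.5, 22.8]
tcp_rot: [180.0, -0.3, 31.5]
ft_force: [-0.1, -0.4, -0.2]
finger_gap: -0.3
time: 16.45
tool_pos: [601.0, 71.3, 22.8]
tcp_rot: [180.0, -0.3, 31.5]
ft_force: [0.4, -0.2, 0.4]
finger_gap: 0.2
t 16.45 board [ 44.9 -86.7] z 22.8 rpy [180.   -0.3  31.5] F [ 0.4 -0.2  0.4] gap 0.2 J [ 2. 19. 95.  0. 66. 60.]
```

View pics/s13.png

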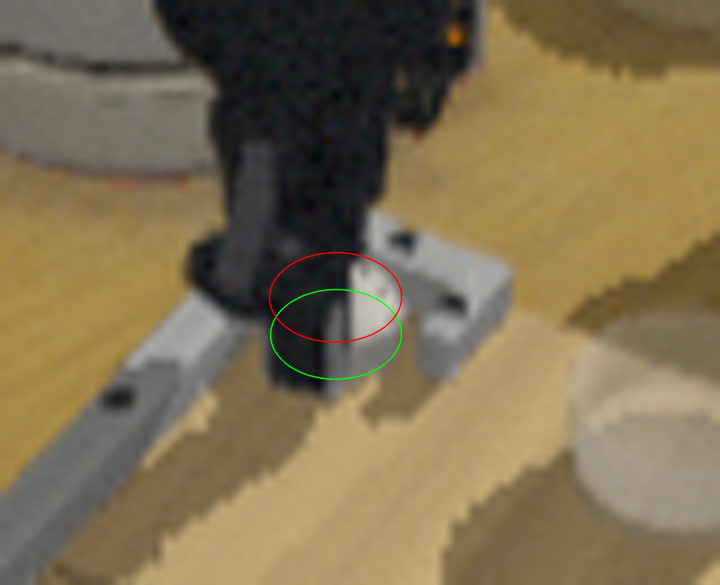

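The cup lies on the seat overlay, near crop (370,315), but there is no contact force yet. I'll creep on until the stop is felt.

```bash
python3 -m creep '-0.03 0.1 0 0 0 0 0;-0.03 0.1 0 0 0 0 0'; python3 -c "
from h import *
st()"
```

```text
time: 16.7
tool_pos: [601.1, 70.4, 22.8]
tcp_rot: [-180.0, -0.3, 31.5]
ft_force: [0.1, 0.7, -0.1]
finger_gap: -0.3
t 16.7 board [ 44.8 -87.6] z 22.8 rpy [-180.    -0.3   31.5] F [ 0.1  0.7 -0.1] gap -0.3 J [ 2. 19. 95.  0. 66. 60.]
```

```bash
python3 -m creep '-0.02 0.07 0 0 0 0 0;-0.02 0.07 0 0 0 0 0'; python3 -c "
from h import *
st()"
```

```text
time: 16.9
tool_pos: [601.2, 70.2, 22.7]
tcp_rot: [-179.9, -0.3, 31.5]
ft_force: [-1.6, 3.5, 0.3]
finger_gap: -0.1
t 16.9 board [ 44.8 -87.8] z 22.7 rpy [-179.9   -0.3   31.5] F [-1.6  3.5  0.3] gap -0.1 J [ 2. 19. 95.  0. 66. 60.]
```

The stop pushes back with 3.8 N along board +y, so the cup is seated. I'll hold briefly, back straight off, and lift away.

```bash
python3 -m creep '0 0.04 0 0 0 0 0;0 0.04 0 0 0 0 0;0.03 -0.1 0 0 0 0 0;0.13 -0.5 0 0 0 0 0;0.4 -1.5 0 0 0 0 0;0.8 -3 0 0 0 0 0;1 -4 0 0 0 0 0;1 -4 -2 0 0 0 0;1 -4 -5 0 0 0 0;1 -4 -9 0 0 0 0;0.5 -6 -12 0 0 0 0;0 -10 -14 0 0 0 0;-2 -14 -15 0 0 0 0;-3 -16 -15 0 0 0 0;-3 -16 -15 0 0 0 0'; python3 - <<'E'
from h import *
st()
ov("s14",(51.8,-111.8),(215,155),(80,65),9)
ov("t14",(51.8,-111.8),(170,120),(180,130),4.4,"top")
E
```

```text
time: 18.4
tool_pos: [489.2, 192.9, 173.3]
tcp_rot: [-179.9, -0.3, 31.7]
ft_force: [0.4, -0.4, 0.2]
finger_gap: 0.3
t 18.4 board [-27.1  61.9] z 173.3 rpy [-179.9   -0.3   31.7] F [ 0.4 -0.4  0.2] gap 0.3 J [ 16.  -2. 102.   0.  81.  74.]
```

View pics/s14.png

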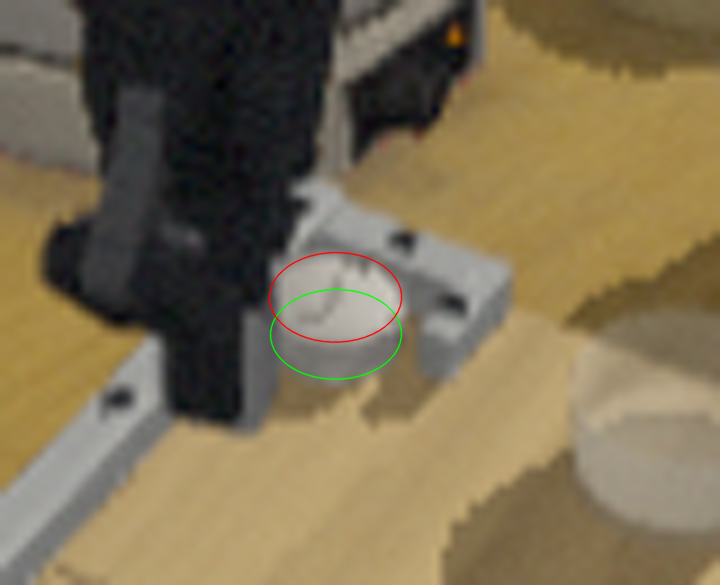

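View pics/t14.png

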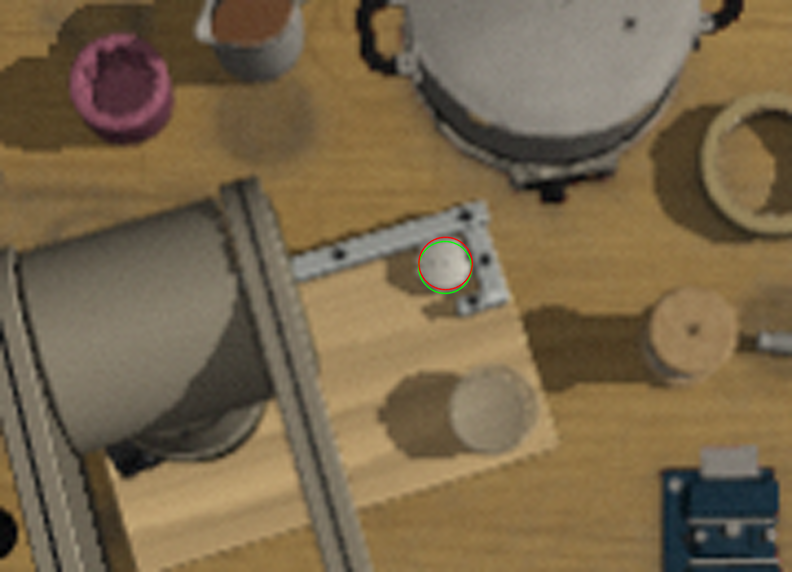

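Both views show the cup upright on the seat overlay, at scene crop (336,300) and top crop (445,264). It touches the rail and the stop, and the finger is well clear. The glass, spool, mould and pen look unmoved. I'll hand it in.

```bash
python3 -c "
from bench import r
print(r.hand_in(), r.sense()['time'])"
```

```text
the job is handed in; nothing more can be done
the job is handed in; nothing more can be done
```

The tealight is in the corner pocket, upright and with the finger withdrawn, and the job is handed in at about 18.5 s on the robot's clock, against the 54 s limit. `hand_in()` gives no verdict, so the result rests on my own checks.

- **Push to the rail:** with the fingers shut, I pushed the tealight square to the rail until it pressed back with about 6 N. It was then about 97 mm on the starting side of the scribed line.
- **Slide to the pocket:** I moved the finger behind it, turned 15° towards the rail, and slid it along at about 40 mm/s. I crept the last millimetres until the end stop pushed back with 3.8 N, then backed straight off and lifted away.
- **Last checks:** in both camera views the tealight lies on the expected seat position to within about 1–2 mm. The largest force I read was about 7 N, well under the 40 N limit. The glass, spool, mould and pen look unmoved.
- **Not confirmed:** the spare tealight was outside my last picture crops, though the tool never went near it. The scribed line and the rail's outer edge fell short of where I first assumed them, so I refitted the board's position without relying on those. The measured stop contact agreed with that fit to about 1.5 mm.

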